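# Switch a bench test supply up through its zigzag gate

## Robot

A 6-joint arm with a two-finger parallel gripper is mounted at the origin on the work surface. World frame = base frame: x ahead of the robot, y to its left, z up, the work surface at z = 0. Lengths are in m, angles in rad, forces in N, time in s.
With the tool pointing down it reaches from about 0.35 to 0.975 m from the base axis. Payload 4.9 kg.
Tool frame: the origin (TCP) lies at the very end of the fingers, on their centre line; the grasp point (between the pads) lies 19 mm behind it; z points along the fingers, y is the direction in which the jaws open and shut (so a half turn about z gives the same grasp; the last joint's range is limited). The gripper opens to 85 mm and grips with 20 to 120 N. Pads are 22 mm wide; open, the fingers measure 114 mm over their backs; the gripper's body (76 mm by 85 mm) begins 54 mm behind the grasp point. The pads swing forward as they close: fully open they stand 13 mm farther back than shut.
Start: joints at [1.182, 0.053, 1.613, -0, 1.476, -0.119], TCP at [0.167, 0.602, 0.231] pointing down, gripper open.
Joint ranges: [-3.01, 3.01], [-1.01, 2.22], [0.06, 2.58], [-1.02, 4.17], [0.09, 2.62], [-3.14, 3.14]. Speed limits (rad/s): [2.57, 2.57, 3.14, 3.14, 3.14, 3.14].

## Interface

Orientations are given as a unit quaternion [w, x, y, z].
In Python, from plant import state, eyes, job_done gives the robot as it stands.
- The arm moves only by the tool apply_moves, never from a script. Its argument "commands" is a list of rows, each an object with "linear": the shift along the tool's x, y, z in m, a list of three; "delta_rot": the turn, a rotation vector about the tool's x, y, z in degrees, a list of three; "fingers": the closure in counts, from 0 (fully open) to 255 (shut). In form: [{"linear": [x, y, z], "delta_rot": [wx, wy, wz], "fingers": fingers}, ...]. A call has exactly 8 rows; each row is the pose to reach, as a shift and turn from the pose commanded when the call began, along the tool's axes at that moment; what a row does not reach only later rows make up. A row lasts 1/10 s, in which the tool goes at most 50 mm and 8.59 degrees, less where a joint would pass 70% of its speed; a pose out of reach is approached as far as the arm can. A call with a gripper value outside its range is refused whole. The fingers move at their own pace and stop on an object; the grip force is fixed at half the most. Time passes only in rows, so rows that repeat a pose let the fingers close, or fill a call up. It gives the time, the measured TCP pose, the force and the opening at its end, in the units of the state.
- state(): the state, without advancing time (a new reading comes with each control period).
- eyes.grab_frame(name): name is "side" or "top" or "wrist"; returns the picture (400x640x3 uint8, red, green, blue); there is no depth.
- eyes.camera_params(name): a dict with "fx", "fy", "cx", "cy" (pixels), "k1" (the pictures are not rectified: a ray, as slopes to the right and down, at radius r is drawn at 1 + k1 r^2 times it, then the intrinsics apply), "position" and "rotation" of the camera in the world; the wrist camera has in their place "T_tool_cam" (4x4, takes a point from camera to tool coordinates, whose origin is the TCP and whose axes are the flange's). Camera axes: x right, y down, z forward; pixel columns grow to the right and rows downward; lengths in m; the calibration is good to about 2 mm. A picture is of the moment at which its call begins: read the wrist's pose just before it. camera_params takes no time and is no camera call.
- job_done(): hands the job in, once; it reports no verdict.
The state is a dict: "time": time; "joint_pos": joint angles; "joint_vel": joint speeds; "joint_efforts": joint torques, N m; "tool_pos": TCP position; "tool_rot": TCP orientation; "contact_force": force on the tool from outside, world axes, zero at the start; "ft_torque": the same for the moment, N m; "gripper_width": opening from 0.0 (shut) to 1.0 (fully open).
Only numpy, scipy, OpenCV 4.12 (cv2) and the standard library are available. Lean on these libraries where they do the work, as an engineer would, in place of code of your own. Each camera call takes 0.05 s, during which the arm holds its last target.

## Task

On the repair bench, take the lever with the red knob from its off place (beside the green dot) through the zigzag slot of its gate, past the yellow dot at the middle, to the far end of the slot beside the red dot, so that the supply is fully on, and let go with the lever fully home. Follow the slot, and leave the lever with the blue knob where it is.

Things in the scene. Friction and masses are not known exactly. Their poses are not given: they have to be found in the camera images.
- tester: Test supply with the RED knob: grey steel box fixed to the bench, 170 (x) by 130 (y) mm, its aluminium top 112 mm up. Origin: centre of its underside; z up; x along the gate from off to full on, away from the robot, up to 0.4 rad askew; y to the left of that. Its lever, a 9 mm steel stem, tilts both ways on a pivot 20 mm above the origin and rises through the slot in the top.
- tester_gate (a point): Centre of the zigzag slot, 17 mm wide, on the box's top 110 mm above its origin (same axes). Slot centre line, mm (x, y) from here: off (-28,-12), across to (-28,12), along to (0,12), across to (0,-12), along to full on (28,-12). Solid teeth between. Stem play 4 mm either way. Dots on the top: green (-28,-34), yellow (0,34), red (28,-34).
- tester_knob (a point): Centre of the red ball knob, 32 mm across, 150 mm up the stem from the pivot. In the box's axes, mm from its origin: off (-44,-19,161), then (-44,19,161), (0,20,169), (0,-20,169), full on (44,-19,161); play 7 mm. Starts at off or up to 15 mm on along the first cross slot. Stays where left; moves at 1 to 2 N.
- spare_knob (a point): Centre of the BLUE ball knob, 32 mm across, on a second supply of the same build on the other side of the bench. Its lever stands somewhere in the last stretch of its own slot and must stay where it is.

How it is judged:
By the outcome, as a careful person would: the job done as asked, in the order asked, and still so for the second after the job is handed in, with the robot touching nothing.
It also fails if it takes over 38 s, if anything falls off the work surface, if the arm or the gripper's body presses on something with over 40 N, if the wrist force passes 120 N, or if a joint passes its speed limit or range.

## Working session

There is one attempt and no reset: what is moved stays moved. The work goes in short steps, Python scripts to look and compute and a tool call to move; the robot and the scene stay as the last step left them, time stands still between calls to the robot, and variables do not carry over. Pictures are saved under pics/ and viewed, and the job is handed in when it is done.

Besides the shell and the picture viewer there is one more tool, called after ">>>" in YAML: its name, and indented under it one key for each argument. apply_moves: Moves the arm, as the interface text tells. Its arguments: {"type":"object","properties":{"commands":{"type":"array","items":{"type":"object","properties":{"linear":{"type":"array","items":{"type":"number"}},"delta_rot":{"type":"array","items":{"type":"number"}},"fingers":{"type":"number"}}}}},"required":["commands"]}

```bash
mkdir -p pics; python3 - <<'E'
from plant import state, eyes
import cv2
print(state())
for n in("side","top"):
    im=eyes.grab_frame(n); cv2.imwrite(f"pics/{n}0.png",im[:,:,::-1]); print(n,eyes.camera_params(n))
print(eyes.camera_params("wrist"))
E
```

```text
{'time': 0.0, 'joint_pos': array([ 1.18201337e+00,  5.33675631e-02,  1.61431259e+00,  1.71061481e-05,
        1.47598870e+00, -1.18996856e-01]), 'joint_vel': array([ 1.47405420e-03, -5.05538030e-04,  2.13329857e-04,  1.91966836e-05,
        1.37810507e-04, -6.59388464e-04]), 'joint_efforts': array([ 4.92965264e-04, -3.93686628e+01, -3.70173705e+01, -9.13578810e-05,
        7.24778758e-03, -3.52950522e-06]), 'tool_pos': array([0.16633185, 0.60180962, 0.23004528]), 'tool_rot': array([-2.68981510e-04,  1.34485073e-01,  9.90915076e-01, -1.00268271e-03]), 'contact_force': array([ 0.06917481, -0.70755381, -0.24974427]), 'ft_torque': array([ 0.00302662,  0.00545028, -0.02425753]), 'gripper_width': 1.0008545052861963}
side {'fx': 428.9062111228745, 'fy': 428.9062111228745, 'cx': 319.911923604733, 'cy': 197.15274357207733, 'k1': -0.06465230258344215, 'position': array([0.53474092, 0.69144066, 0.56805925]), 'rotation': array([-0.00250171, -0.01792276,  0.87615829, -0.48168368])}
top {'fx': 499.3142970569342, 'fy': 499.3142970569342, 'cx': 315.76991767378837, 'cy': 200.31637592781408, 'k1': -0.0011337588011790343, 'position': array([ 0.48025275, -0.01980956,  1.08396562]), 'rotation': array([ 0.03741521, -0.70485286,  0.70818817, -0.0158762 ])}
{'fx': 289.48081325620115, 'fy': 289.48081325620115, 'cx': 316.531757901815, 'cy': 195.24728785527284, 'k1': -0.003154357561211959, 'T_tool_cam': array([[-9.57495152e-04, -9.60443480e-01, -2.78473347e-01,
         7.13243763e-02],
       [ 9.99999457e-01, -1.03394428e-03,  1.27661791e-04,
         5.52196333e-04],
       [-4.10537857e-04, -2.78473073e-01,  9.60443949e-01,
        -1.41877750e-01],
       [ 0.00000000e+00,  0.00000000e+00,  0.00000000e+00,
         1.00000000e+00]])}
```

View pics/side0.png

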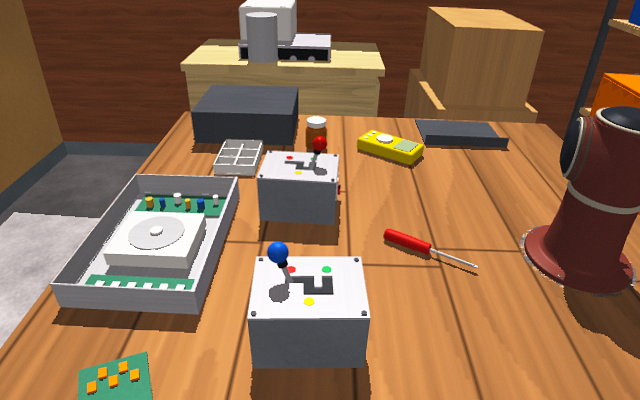

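View pics/top0.png

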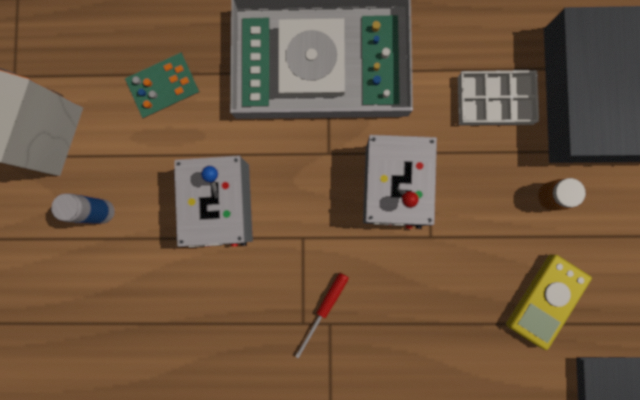

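The side view shows the blue knob at about (278,253) in front and the red knob at (320,143). In the top view the red tester sits around (402,180), with its dots at green (419,194), yellow (384,179), red (419,166) and its knob at (410,199). I'll measure these by ray casting.

```bash
cat > h.py <<'E'
import numpy as np, cv2
from scipy.spatial.transform import Rotation as R
from plant import state, eyes
def cam(n,st=None):
    p=eyes.camera_params(n)
    if n=="wrist":
        T=p["T_tool_cam"]; q=st["tool_rot"]; Rt=R.from_quat([q[1],q[2],q[3],q[0]]).as_matrix()
        return p,st["tool_pos"]+Rt@T[:3,3],Rt@T[:3,:3]
    q=p["rotation"]; return p,np.array(p["position"]),R.from_quat([q[1],q[2],q[3],q[0]]).as_matrix()
def ray(c,uv):
    p,o,M=c
    d=np.array([(uv[0]-p["cx"])/p["fx"],(uv[1]-p["cy"])/p["fy"]]);u=d.copy()
    for _ in range(10): u=d/(1+p["k1"]*(u@u))
    v=M@np.r_[u,1]; return o,v/np.linalg.norm(v)
def plane(c,uv,z):
    o,v=ray(c,uv); return o+v*(z-o[2])/v[2]
def tri(rays):
    A=0;b=0
    for o,v in rays:
        P=np.eye(3)-np.outer(v,v);A=A+P;b=b+P@o
    x=np.linalg.solve(A,b)
    return x,[np.linalg.norm((np.eye(3)-np.outer(v,v))@(x-o)) for o,v in rays]
RG={"red":[((0,150,60),(6,255,255)),((174,150,60),(180,255,255))],"green":[((45,120,60),(80,255,255))],"yellow":[((24,150,80),(34,255,255))],"blue":[((100,150,50),(125,255,255))]}
def blobs(im,col,box,mn=6):
    h=cv2.cvtColor(im,cv2.COLOR_RGB2HSV); m=0
    for lo,hi in RG[col]: m=m|cv2.inRange(h,lo,hi)
    x0,y0,x1,y1=box; k=np.zeros_like(m);k[y0:y1,x0:x1]=m[y0:y1,x0:x1]
    n,_,s,c=cv2.connectedComponentsWithStats(k)
    return [(c[i].round(1).tolist(),s[i].tolist()) for i in range(1,n) if s[i,4]>=mn]
E
python3 - <<'E'
from h import *
t=cv2.imread("pics/top0.png")[:,:,::-1].copy(); s=cv2.imread("pics/side0.png")[:,:,::-1].copy()
ct=cam("top");cs=cam("side")
for nm,im,c,bx in(("top",t,ct,(360,130,440,232)),("side",s,cs,(255,130,345,215)),("topB",t,ct,(170,150,250,250)),("sideB",s,cs,(245,235,370,320))):
    for col in RG:
        for b in blobs(im,col,bx): print(nm,col,b,plane(c,b[0],.112).round(4),plane(c,b[0],.161).round(4))
E
```

```text
top red ([419.0, 165.4], [417, 163, 5, 6, 25]) [ 0.6209 -0.192   0.112 ] [ 0.6138 -0.1834  0.161 ]
top red ([409.9, 198.7], [403, 191, 15, 16, 179]) [ 0.5558 -0.1732  0.112 ] [ 0.552  -0.1655  0.161 ]
top red ([408.5, 226.9], [406, 226, 6, 3, 16]) [ 0.5011 -0.1696  0.112 ] [ 0.5001 -0.162   0.161 ]
top green ([419.2, 193.2], [417, 192, 5, 4, 12]) [ 0.5664 -0.1914  0.112 ] [ 0.5621 -0.1827  0.161 ]
top yellow ([383.6, 178.0], [381, 176, 6, 5, 25]) [ 0.5967 -0.1229  0.112 ] [ 0.5908 -0.1177  0.161 ]
side red ([319.3, 143.1], [312, 136, 15, 15, 171]) [ 0.5545 -0.2766  0.112 ] [ 0.5523 -0.1726  0.161 ]
side red ([289.4, 157.1], [287, 156, 6, 3, 13]) [ 0.6215 -0.1957  0.112 ] [ 0.6121 -0.1004  0.161 ]
side red ([338.5, 190.2], [338, 187, 2, 7, 13]) [ 0.5086 -0.0557  0.112 ] [0.5114 0.0246 0.161 ]
side yellow ([297.8, 172.0], [295, 171, 6, 3, 16]) [ 0.5969 -0.1262  0.112 ] [ 0.5902 -0.0383  0.161 ]
topB red ([224.9, 185.1], [223, 183, 5, 5, 24]) [0.5849 0.1886 0.112 ] [0.5796 0.1781 0.161 ]
topB red ([234.1, 244.7], [231, 244, 7, 3, 16]) [0.4679 0.1693 0.112 ] [0.4685 0.1598 0.161 ]
topB green ([226.2, 213.4], [224, 211, 6, 6, 26]) [0.5291 0.1854 0.112 ] [0.5266 0.1751 0.161 ]
topB yellow ([191.3, 201.4], [189, 199, 6, 6, 29]) [0.5531 0.2548 0.112 ] [0.5494 0.2409 0.161 ]
topB blue ([209.3, 173.8], [202, 167, 15, 15, 171]) [0.6075 0.2198 0.112 ] [0.6011 0.2077 0.161 ]
sideB red ([290.9, 269.0], [287, 266, 8, 7, 39]) [0.5851 0.1862 0.112 ] [0.5797 0.2405 0.161 ]
sideB green ([326.1, 269.0], [322, 266, 9, 7, 47]) [0.5299 0.1832 0.112 ] [0.5304 0.2378 0.161 ]
sideB yellow ([308.6, 301.1], [304, 298, 10, 7, 61]) [0.5539 0.253  0.112 ] [0.5518 0.3001 0.161 ]
sideB blue ([277.6, 252.0], [268, 241, 20, 23, 349]) [0.6105 0.1461 0.112 ] [0.6023 0.2047 0.161 ]
```

Each dot agrees between the two views to about 4 mm, and the red to yellow distance is 73.5 mm, as it should be. That gives a box yaw of about -2.5° and a gate centre of about (0.595,-0.159). The knob is at about (0.552,-0.168), slightly along the first cross slot. I'll hover over it and look with the wrist camera.

>>> apply_moves:
  commands:
    - {"linear":[-0.025,-0.027,-0.01],"delta_rot":[0,0,-1],"fingers":0}
    - {"linear":[-0.055,-0.06,-0.02],"delta_rot":[0,0,-2],"fingers":0}
    - {"linear":[-0.085,-0.093,-0.02],"delta_rot":[0,0,-3],"fingers":0}
    - {"linear":[-0.115,-0.126,-0.02],"delta_rot":[0,0,-4],"fingers":0}
    - {"linear":[-0.145,-0.159,-0.02],"delta_rot":[0,0,-5],"fingers":0}
    - {"linear":[-0.175,-0.192,-0.02],"delta_rot":[0,0,-6],"fingers":0}
    - {"linear":[-0.205,-0.225,-0.02],"delta_rot":[0,0,-7],"fingers":0}
    - {"linear":[-0.235,-0.258,-0.02],"delta_rot":[0,0,-8],"fingers":0}

```text
time: 0.9
tool_pos: [0.3245, 0.2893, 0.2509]
tool_rot: [-0.0, 0.064, 0.998, -0.0]
contact_force: [0.6, -0.5, -0.3]
gripper_width: 0.998
```

>>> apply_moves:
  commands:
    - {"linear":[-0.028,-0.04,0],"delta_rot":[0,0,-1],"fingers":0}
    - {"linear":[-0.056,-0.08,0],"delta_rot":[0,0,-2],"fingers":0}
    - {"linear":[-0.084,-0.12,0],"delta_rot":[0,0,-3],"fingers":0}
    - {"linear":[-0.112,-0.16,0],"delta_rot":[0,0,-4],"fingers":0}
    - {"linear":[-0.14,-0.2,0],"delta_rot":[0,0,-5],"fingers":0}
    - {"linear":[-0.168,-0.24,0],"delta_rot":[0,0,-5],"fingers":0}
    - {"linear":[-0.196,-0.28,0],"delta_rot":[0,0,-5],"fingers":0}
    - {"linear":[-0.22,-0.32,0],"delta_rot":[0,0,-5],"fingers":0}

```text
time: 1.7
tool_pos: [0.5013, -0.0569, 0.2508]
tool_rot: [-0.0, 0.022, 1.0, 0.0]
contact_force: [1.0, 0.2, 0.7]
gripper_width: 1.002
```

```bash
python3 - <<'E'
from h import *
s=state();q=s["tool_rot"];M=R.from_quat([q[1],q[2],q[3],q[0]]).as_matrix()
print(s["time"],s["tool_pos"],np.degrees(2*np.arctan2(q[1],q[2])), M.T@(np.array([.56,-.165,.25])-s["tool_pos"]))
E
```

```text
1.7 [ 0.50132859 -0.05686495  0.25084097] 2.495011328057007 [-0.06332341 -0.10547867  0.00079154]
```

>>> apply_moves:
  commands:
    - {"linear":[-0.02,-0.035,0],"delta_rot":[0,0,0],"fingers":0}
    - {"linear":[-0.04,-0.065,0],"delta_rot":[0,0,0],"fingers":0}
    - {"linear":[-0.055,-0.09,0],"delta_rot":[0,0,0],"fingers":0}
    - {"linear":[-0.063,-0.102,0],"delta_rot":[0,0,0],"fingers":0}
    - {"linear":[-0.063,-0.102,0],"delta_rot":[0,0,0],"fingers":0}
    - {"linear":[-0.063,-0.102,0],"delta_rot":[0,0,0],"fingers":0}
    - {"linear":[-0.063,-0.102,0],"delta_rot":[0,0,0],"fingers":0}
    - {"linear":[-0.063,-0.102,0],"delta_rot":[0,0,0],"fingers":0}

```text
time: 2.5
tool_pos: [0.5592, -0.1582, 0.2515]
tool_rot: [0.0, 0.021, 1.0, 0.0]
contact_force: [-1.3, 0.4, -0.3]
gripper_width: 1.005
```

```bash
python3 - <<'E'
from h import *
s=state(); im=eyes.grab_frame("wrist"); cv2.imwrite("pics/w1.png",im[:,:,::-1]); print(s["time"],s["tool_pos"],s["tool_rot"],s["contact_force"])
c=cam("wrist",s)
for col in("red","green","yellow"):
    for b in blobs(im,col,(0,0,640,400),30): print(col,b,plane(c,b[0],.112).round(4),plane(c,b[0],.162).round(4))
E
```

```text
2.5 [ 0.55918351 -0.15820855  0.25150527] [1.15958848e-04 2.07339514e-02 9.99785022e-01 2.24145815e-05] [-1.28830308  0.4419943  -0.29857859]
red ([414.6, 16.3], [398, 0, 38, 37, 843]) [ 0.4133 -0.0669  0.112 ] [ 0.4266 -0.0825  0.162 ]
red ([605.1, 80.5], [597, 77, 17, 8, 111]) [0.4721 0.1094 0.112 ] [0.4749 0.0625 0.162 ]
red ([294.8, 125.0], [289, 122, 12, 7, 79]) [ 0.4997 -0.1755  0.112 ] [ 0.4976 -0.1718  0.162 ]
red ([308.3, 190.0], [290, 172, 38, 38, 1120]) [ 0.5638 -0.166   0.112 ] [ 0.5504 -0.164   0.162 ]
red ([286.7, 241.7], [280, 235, 15, 14, 151]) [ 0.6196 -0.1917  0.112 ] [ 0.5962 -0.1851  0.162 ]
green ([284.1, 190.8], [278, 184, 12, 15, 133]) [ 0.5636 -0.1904  0.112 ] [ 0.5502 -0.184   0.162 ]
yellow ([44.4, 41.3], [0, 0, 88, 87, 4727]) [ 0.4187 -0.391   0.112 ] [ 0.431 -0.349  0.162]
yellow ([351.9, 217.4], [345, 211, 15, 14, 165]) [ 0.5951 -0.1224  0.112 ] [ 0.5761 -0.1281  0.162 ]
```

View pics/w1.png

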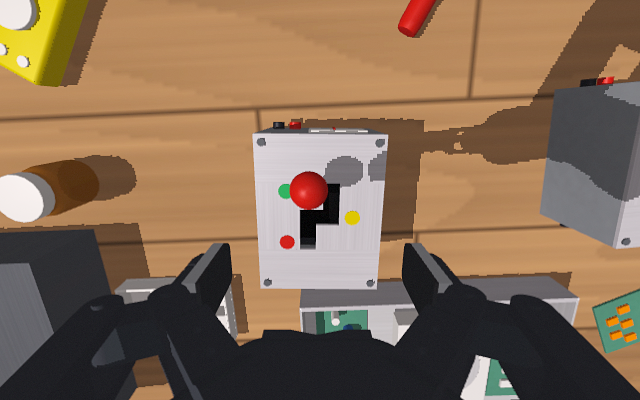

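The wrist view shows the red knob at (308,190), the red dot at (287,242), the yellow dot at (352,217) and the green dot partly hidden at (284,191). This agrees with the other views to about 2 mm, and the tool is already aligned with the box. Next I descend around the knob and close on it.

>>> apply_moves:
  commands:
    - {"linear":[0.008,-0.007,0.015],"delta_rot":[0,0,0],"fingers":0}
    - {"linear":[0.008,-0.007,0.035],"delta_rot":[0,0,0],"fingers":0}
    - {"linear":[0.008,-0.007,0.06],"delta_rot":[0,0,0],"fingers":0}
    - {"linear":[0.008,-0.007,0.085],"delta_rot":[0,0,0],"fingers":0}
    - {"linear":[0.008,-0.007,0.1],"delta_rot":[0,0,0],"fingers":0}
    - {"linear":[0.008,-0.007,0.108],"delta_rot":[0,0,0],"fingers":0}
    - {"linear":[0.008,-0.007,0.108],"delta_rot":[0,0,0],"fingers":0}
    - {"linear":[0.008,-0.007,0.108],"delta_rot":[0,0,0],"fingers":0}

```text
time: 3.35
tool_pos: [0.5519, -0.1662, 0.1445]
tool_rot: [0.001, 0.021, 1.0, -0.0]
contact_force: [0.6, 0.7, 0.4]
gripper_width: 1.001
```

>>> apply_moves:
  commands:
    - {"linear":[0,0,0],"delta_rot":[0,0,0],"fingers":80}
    - {"linear":[0,0,0],"delta_rot":[0,0,0],"fingers":120}
    - {"linear":[0,0,0],"delta_rot":[0,0,0],"fingers":150}
    - {"linear":[0,0,0],"delta_rot":[0,0,0],"fingers":180}
    - {"linear":[0,0,0],"delta_rot":[0,0,0],"fingers":200}
    - {"linear":[0,0,0],"delta_rot":[0,0,0],"fingers":220}
    - {"linear":[0,0,0],"delta_rot":[0,0,0],"fingers":220}
    - {"linear":[0,0,0],"delta_rot":[0,0,0],"fingers":220}

```text
time: 4.15
tool_pos: [0.5515, -0.1662, 0.1441]
tool_rot: [0.0, 0.021, 1.0, -0.0]
contact_force: [-1.3, 1.3, 5.8]
gripper_width: 0.347
```

```bash
python3 - <<'E'
from h import *
s=state(); print(s)
for n in("wrist","side"):
    im=eyes.grab_frame(n); cv2.imwrite(f"pics/{n}2.png",im[:,:,::-1])
E
```

```text
{'time': 4.15, 'joint_pos': array([-4.21846256e-01,  5.81170963e-03,  1.81001864e+00, -2.13753510e-05,
        1.32491416e+00, -1.94970670e+00]), 'joint_vel': array([-0.00179427,  0.00123053, -0.00075969,  0.00140554,  0.00092276,
        0.00025139]), 'joint_efforts': array([-7.34460982e-02, -3.25100505e+01, -3.29628181e+01, -3.03009711e-02,
       -4.58332077e-01,  1.10122317e-03]), 'tool_pos': array([ 0.55148672, -0.16617762,  0.14409632]), 'tool_rot': array([ 3.86494850e-04,  2.14636924e-02,  9.99769538e-01, -1.74837435e-04]), 'contact_force': array([-1.32255349,  1.27963287,  5.84136251]), 'ft_torque': array([0.09873116, 0.19189247, 0.01760473]), 'gripper_width': 0.34706906031032836}
```

View pics/wrist2.png

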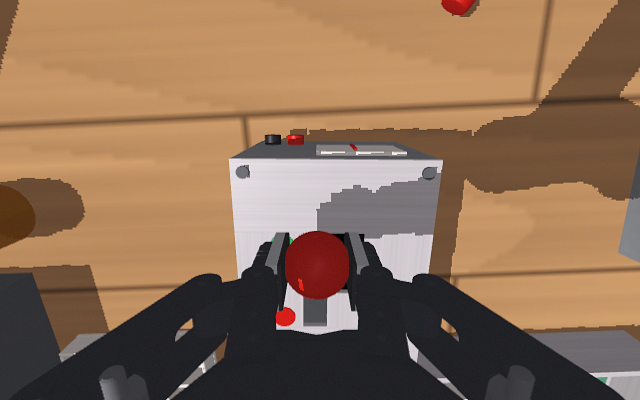

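View pics/side2.png

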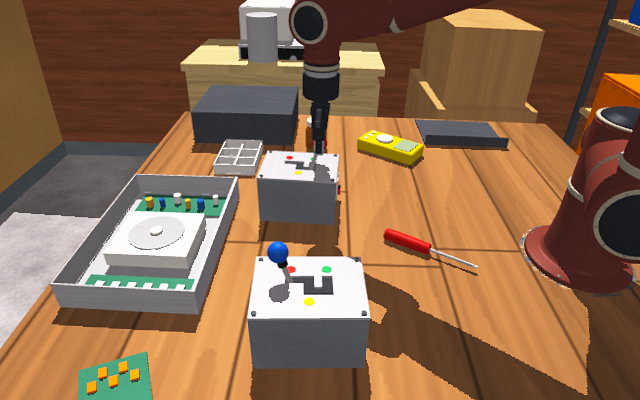

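The wrist picture shows the knob at (317,265) held between the pads. The width (29.5 mm against 32) and the 6 N lift suggest the pads sit a little high on the ball, so I'll regrip 5 mm lower.

>>> apply_moves:
  commands:
    - {"linear":[0,0,0],"delta_rot":[0,0,0],"fingers":120}
    - {"linear":[0,0,0.002],"delta_rot":[0,0,0],"fingers":120}
    - {"linear":[0,0,0.005],"delta_rot":[0,0,0],"fingers":120}
    - {"linear":[0,0,0.005],"delta_rot":[0,0,0],"fingers":180}
    - {"linear":[0,0,0.005],"delta_rot":[0,0,0],"fingers":220}
    - {"linear":[0,0,0.005],"delta_rot":[0,0,0],"fingers":220}
    - {"linear":[0,0,0.005],"delta_rot":[0,0,0],"fingers":220}
    - {"linear":[0,0,0.005],"delta_rot":[0,0,0],"fingers":220}

```text
time: 5.05
tool_pos: [0.5508, -0.1659, 0.1376]
tool_rot: [-0.0, 0.021, 1.0, 0.0]
contact_force: [1.1, 0.2, -5.5]
gripper_width: 0.345
```

>>> apply_moves:
  commands:
    - {"linear":[0,0.003,-0.001],"delta_rot":[0,0,0],"fingers":220}
    - {"linear":[0,0.008,-0.002],"delta_rot":[0,0,0],"fingers":220}
    - {"linear":[0,0.013,-0.003],"delta_rot":[0,0,0],"fingers":220}
    - {"linear":[0,0.018,-0.003],"delta_rot":[0,0,0],"fingers":220}
    - {"linear":[0.001,0.023,-0.003],"delta_rot":[0,0,0],"fingers":220}
    - {"linear":[0.001,0.027,-0.002],"delta_rot":[0,0,0],"fingers":220}
    - {"linear":[0.001,0.029,-0.002],"delta_rot":[0,0,0],"fingers":220}
    - {"linear":[0.001,0.029,-0.002],"delta_rot":[0,0,0],"fingers":220}

```text
time: 5.85
tool_pos: [0.5513, -0.1389, 0.1394]
tool_rot: [0.0, 0.021, 1.0, -0.003]
contact_force: [3.4, -7.6, -10.9]
gripper_width: 0.344
```

The -7.6 N in y is probably grip friction as the ball tilts between the pads. I'll loosen and regrip at the corner to relax it, then go along x.

>>> apply_moves:
  commands:
    - {"linear":[0,0,0],"delta_rot":[0,0,0],"fingers":145}
    - {"linear":[0,0,-0.001],"delta_rot":[0,0,0],"fingers":145}
    - {"linear":[0,0,-0.001],"delta_rot":[0,0,0],"fingers":145}
    - {"linear":[0,0,-0.001],"delta_rot":[0,0,0],"fingers":190}
    - {"linear":[0,0,-0.001],"delta_rot":[0,0,0],"fingers":220}
    - {"linear":[0,0,-0.001],"delta_rot":[0,0,0],"fingers":220}
    - {"linear":[0,0,-0.001],"delta_rot":[0,0,0],"fingers":220}
    - {"linear":[0,0,-0.001],"delta_rot":[0,0,0],"fingers":220}

```text
time: 6.65
tool_pos: [0.5521, -0.137, 0.1429]
tool_rot: [0.001, 0.021, 1.0, -0.0]
contact_force: [-1.8, 0.5, 6.5]
gripper_width: 0.343
```

```bash
python3 - <<'E'
from h import *
for n in("wrist","top"):
    im=eyes.grab_frame(n); cv2.imwrite(f"pics/{n}3.png",im[:,:,::-1])
s=state();print(s["tool_pos"],s["contact_force"])
E
```

```text
[ 0.5521406  -0.1369986   0.14292682] [-1.46632966  0.60396967  5.76529015]
```

View pics/wrist3.png

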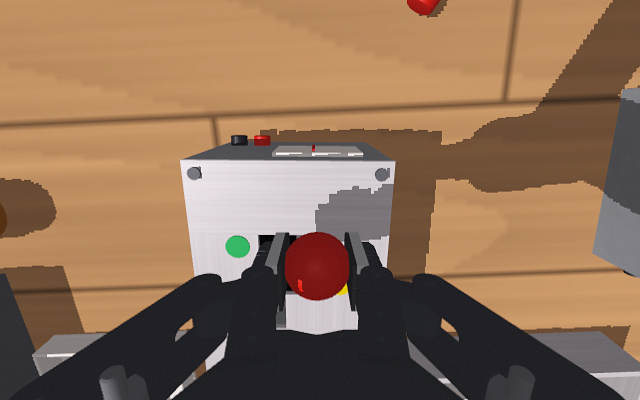

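The wrist view shows the knob at (317,266) centred between the pads, the green dot now clear at (237,246), and the y force gone. Now along the second leg.

>>> apply_moves:
  commands:
    - {"linear":[-0.005,0,0],"delta_rot":[0,0,0],"fingers":220}
    - {"linear":[-0.012,0,-0.002],"delta_rot":[0,0,0],"fingers":220}
    - {"linear":[-0.019,0,-0.003],"delta_rot":[0,0,0],"fingers":220}
    - {"linear":[-0.026,0,-0.005],"delta_rot":[0,0,0],"fingers":220}
    - {"linear":[-0.033,0,-0.006],"delta_rot":[0,0,0],"fingers":220}
    - {"linear":[-0.039,0,-0.006],"delta_rot":[0,0,0],"fingers":220}
    - {"linear":[-0.043,0,-0.006],"delta_rot":[0,0,0],"fingers":220}
    - {"linear":[-0.043,0,-0.006],"delta_rot":[0,0,0],"fingers":220}

```text
time: 7.55
tool_pos: [0.5951, -0.1389, 0.1479]
tool_rot: [0.0, 0.022, 1.0, -0.0]
contact_force: [-2.7, 0.4, 5.3]
gripper_width: 0.348
```

>>> apply_moves:
  commands:
    - {"linear":[0,0,0],"delta_rot":[0,0,0],"fingers":150}
    - {"linear":[0,0,0],"delta_rot":[0,0,0],"fingers":150}
    - {"linear":[0,0,0],"delta_rot":[0,0,0],"fingers":150}
    - {"linear":[0,0,0],"delta_rot":[0,0,0],"fingers":150}
    - {"linear":[0,0,0],"delta_rot":[0,0,0],"fingers":150}
    - {"linear":[0,0,0],"delta_rot":[0,0,0],"fingers":150}
    - {"linear":[0,0,0],"delta_rot":[0,0,0],"fingers":150}
    - {"linear":[0,0,0],"delta_rot":[0,0,0],"fingers":150}

```text
time: 8.35
tool_pos: [0.5944, -0.1389, 0.1474]
tool_rot: [0.0, 0.021, 1.0, -0.0]
contact_force: [0.1, 1.0, -0.4]
gripper_width: 0.413
```

```bash
python3 - <<'E'
from h import *
s=state();print(s["tool_pos"],s["contact_force"],s["gripper_width"])
for n in("wrist","top","side"):
    im=eyes.grab_frame(n); cv2.imwrite(f"pics/{n}4.png",im[:,:,::-1])
    if n=="wrist":
        c=cam("wrist",s)
        for col in("red","green"):
            for b in blobs(im,col,(200,0,450,330),30): print(col,b,plane(c,b[0],.112).round(4),plane(c,b[0],.169).round(4))
E
```

```text
[ 0.59441367 -0.13889163  0.14735437] [ 0.14196685  1.04993139 -0.36209149] 0.413012416475259
red ([259.8, 84.5], [252, 84, 17, 2, 33]) [ 0.5071 -0.167   0.112 ] [ 0.5123 -0.1568  0.169 ]
red ([316.5, 262.5], [282, 228, 70, 70, 3719]) [ 0.6225 -0.1395  0.112 ] [ 0.5906 -0.1381  0.169 ]
red ([238.0, 260.3], [229, 252, 20, 20, 281]) [ 0.6185 -0.1929  0.112 ] [ 0.5879 -0.1743  0.169 ]
green ([234.0, 182.0], [222, 171, 25, 23, 463]) [ 0.5637 -0.1889  0.112 ] [ 0.5507 -0.1716  0.169 ]
```

View pics/wrist4.png

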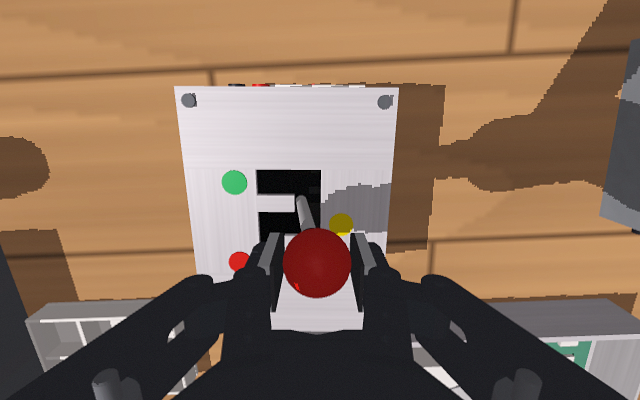

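View pics/side4.png

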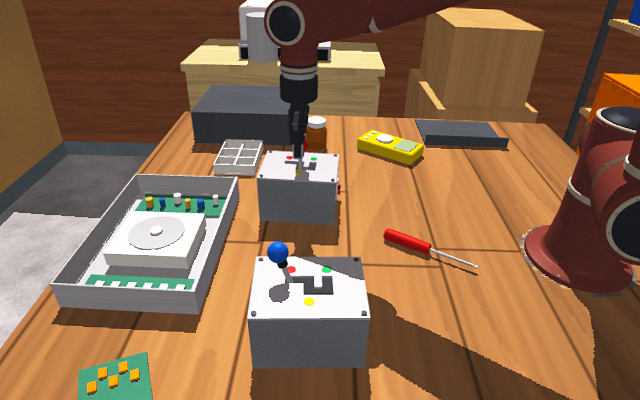

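The wrist view shows the stem leaning up at (303,205) by the yellow dot (342,223), with the knob at (317,263) loosely caged in the middle of the gate. I'll take the cross leg with this loose cage, so the ball can tilt freely.

>>> apply_moves:
  commands:
    - {"linear":[-0.001,-0.005,0],"delta_rot":[0,0,0],"fingers":150}
    - {"linear":[-0.001,-0.011,-0.001],"delta_rot":[0,0,0],"fingers":150}
    - {"linear":[-0.001,-0.017,-0.001],"delta_rot":[0,0,0],"fingers":150}
    - {"linear":[-0.001,-0.023,-0.001],"delta_rot":[0,0,0],"fingers":150}
    - {"linear":[-0.001,-0.029,-0.001],"delta_rot":[0,0,0],"fingers":150}
    - {"linear":[-0.001,-0.035,-0.001],"delta_rot":[0,0,0],"fingers":150}
    - {"linear":[-0.001,-0.04,0],"delta_rot":[0,0,0],"fingers":150}
    - {"linear":[-0.001,-0.04,0],"delta_rot":[0,0,0],"fingers":150}

```text
time: 9.3
tool_pos: [0.5935, -0.1798, 0.147]
tool_rot: [-0.0, 0.022, 1.0, -0.0]
contact_force: [-0.0, -0.7, -0.7]
gripper_width: 0.414
```

```bash
python3 - <<'E'
from h import *
s=state();print(s["tool_pos"],s["contact_force"],s["gripper_width"])
for n in("wrist",):
    im=eyes.grab_frame(n); cv2.imwrite(f"pics/{n}5.png",im[:,:,::-1])
    if n=="wrist":
        c=cam("wrist",s)
        for col in("red","green","yellow"):
            for b in blobs(im,col,(100,0,550,330),30): print(col,b,plane(c,b[0],.112).round(4),plane(c,b[0],.169).round(4))
E
```

```text
[ 0.59345264 -0.1798013   0.14698501] [-0.04659541 -0.71147684 -0.65773291] 0.4142358163713225
red ([319.3, 260.2], [285, 226, 69, 69, 3705]) [ 0.6197 -0.1784  0.112 ] [ 0.5883 -0.1776  0.169 ]
green ([298.9, 180.9], [287, 169, 25, 24, 475]) [ 0.5637 -0.1889  0.112 ] [ 0.5504 -0.1847  0.169 ]
yellow ([403.1, 223.3], [391, 212, 25, 23, 424]) [ 0.5952 -0.1225  0.112 ] [ 0.5718 -0.1397  0.169 ]
```

View pics/wrist5.png

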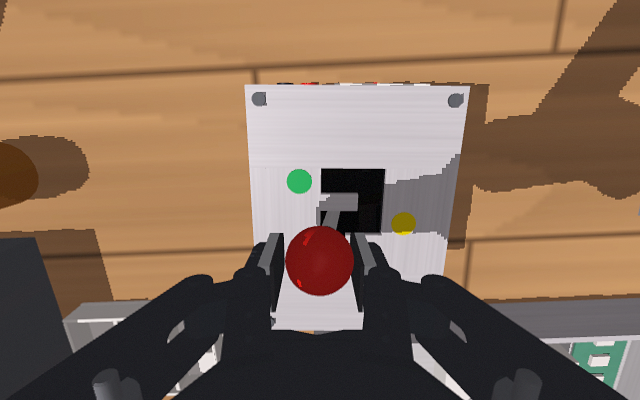

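The knob is at (319,260), on the far side of the middle and about (-4,-21) mm in box axes. Now I grip it and run the last leg.

>>> apply_moves:
  commands:
    - {"linear":[0,0,0],"delta_rot":[0,0,0],"fingers":200}
    - {"linear":[0,0,0],"delta_rot":[0,0,0],"fingers":220}
    - {"linear":[0,0,0],"delta_rot":[0,0,0],"fingers":220}
    - {"linear":[0,0,0],"delta_rot":[0,0,0],"fingers":220}
    - {"linear":[-0.003,0,0],"delta_rot":[0,0,0],"fingers":220}
    - {"linear":[-0.008,0,0],"delta_rot":[0,0,0],"fingers":220}
    - {"linear":[-0.014,0,0.001],"delta_rot":[0,0,0],"fingers":220}
    - {"linear":[-0.02,0,0.002],"delta_rot":[0,0,0],"fingers":220}

```text
time: 10.15
tool_pos: [0.6145, -0.1798, 0.1461]
tool_rot: [0.0, 0.021, 1.0, -0.0]
contact_force: [-2.6, 0.2, 4.1]
gripper_width: 0.342
```

>>> apply_moves:
  commands:
    - {"linear":[-0.006,0,0.001],"delta_rot":[0,0,0],"fingers":220}
    - {"linear":[-0.012,0,0.002],"delta_rot":[0,0,0],"fingers":220}
    - {"linear":[-0.018,0,0.004],"delta_rot":[0,0,0],"fingers":220}
    - {"linear":[-0.023,0,0.005],"delta_rot":[0,0,0],"fingers":220}
    - {"linear":[-0.026,0,0.006],"delta_rot":[0,0,0],"fingers":220}
    - {"linear":[-0.028,0,0.006],"delta_rot":[0,0,0],"fingers":220}
    - {"linear":[-0.028,0,0.006],"delta_rot":[0,0,0],"fingers":220}
    - {"linear":[-0.028,0,0.006],"delta_rot":[0,0,0],"fingers":220}

```text
time: 10.95
tool_pos: [0.6416, -0.1809, 0.1389]
tool_rot: [-0.0, 0.022, 1.0, 0.0]
contact_force: [-0.3, -1.2, 1.9]
gripper_width: 0.343
```

```bash
python3 - <<'E'
from h import *
s=state();print(s["tool_pos"],s["contact_force"],s["gripper_width"])
for n in("wrist",):
    im=eyes.grab_frame(n); cv2.imwrite(f"pics/{n}6.png",im[:,:,::-1])
    if n=="wrist":
        c=cam("wrist",s)
        for col in("red","green","yellow"):
            for b in blobs(im,col,(100,0,550,330),30): print(col,b,plane(c,b[0],.112).round(4),plane(c,b[0],.161).round(4))
E
```

```text
[ 0.64155334 -0.18093264  0.13891055] [-0.3232355  -1.21728584  1.86114113] 0.3429828113579322
red ([296.1, 196.6], [284, 185, 26, 24, 494]) [ 0.6197 -0.1917  0.112 ] [ 0.6054 -0.1875  0.161 ]
red ([316.3, 257.9], [283, 223, 68, 71, 3890]) [ 0.6616 -0.1813  0.112 ] [ 0.6351 -0.1801  0.161 ]
green ([294.8, 99.8], [281, 86, 28, 29, 649]) [ 0.5638 -0.1889  0.112 ] [ 0.5657 -0.1855  0.161 ]
yellow ([412.3, 151.1], [399, 138, 28, 27, 574]) [ 0.5951 -0.1224  0.112 ] [ 0.588  -0.1383  0.161 ]
```

View pics/wrist6.png

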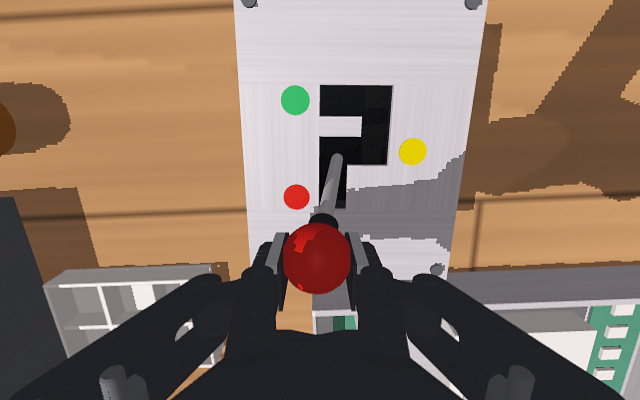

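The knob is at box (43,-22) mm by this view, against (44,-19) for full on, and I feel no end stop yet. I'll push gently another 6 mm to seat it.

>>> apply_moves:
  commands:
    - {"linear":[-0.001,0,0],"delta_rot":[0,0,0],"fingers":220}
    - {"linear":[-0.002,0,0],"delta_rot":[0,0,0],"fingers":220}
    - {"linear":[-0.003,0,0.001],"delta_rot":[0,0,0],"fingers":220}
    - {"linear":[-0.004,0,0.001],"delta_rot":[0,0,0],"fingers":220}
    - {"linear":[-0.005,0,0.001],"delta_rot":[0,0,0],"fingers":220}
    - {"linear":[-0.006,0,0.001],"delta_rot":[0,0,0],"fingers":220}
    - {"linear":[-0.006,0,0.001],"delta_rot":[0,0,0],"fingers":220}
    - {"linear":[-0.006,0,0.001],"delta_rot":[0,0,0],"fingers":220}

```text
time: 11.8
tool_pos: [0.6469, -0.1807, 0.1372]
tool_rot: [-0.001, 0.021, 1.0, 0.001]
contact_force: [-4.0, -0.4, -2.2]
gripper_width: 0.342
```

The x force has risen to -4 N, so the lever is at or near the stop. Now I release, rise clear and check.

>>> apply_moves:
  commands:
    - {"linear":[0,0,0],"delta_rot":[0,0,0],"fingers":150}
    - {"linear":[0,0,0],"delta_rot":[0,0,0],"fingers":100}
    - {"linear":[0,0,0],"delta_rot":[0,0,0],"fingers":50}
    - {"linear":[0,0,0],"delta_rot":[0,0,0],"fingers":0}
    - {"linear":[0,0,0],"delta_rot":[0,0,0],"fingers":0}
    - {"linear":[0,0,-0.01],"delta_rot":[0,0,0],"fingers":0}
    - {"linear":[0,0,-0.03],"delta_rot":[0,0,0],"fingers":0}
    - {"linear":[0,0,-0.06],"delta_rot":[0,0,0],"fingers":0}

```text
time: 12.6
tool_pos: [0.6466, -0.1808, 0.1973]
tool_rot: [-0.002, 0.021, 1.0, 0.001]
contact_force: [-0.3, -0.5, -0.2]
gripper_width: 0.999
```

>>> apply_moves:
  commands:
    - {"linear":[0.005,0,-0.03],"delta_rot":[0,0,0],"fingers":0}
    - {"linear":[0.015,0,-0.05],"delta_rot":[0,0,0],"fingers":0}
    - {"linear":[0.03,0,-0.06],"delta_rot":[0,0,0],"fingers":0}
    - {"linear":[0.04,0,-0.06],"delta_rot":[0,0,0],"fingers":0}
    - {"linear":[0.04,0,-0.06],"delta_rot":[0,0,0],"fingers":0}
    - {"linear":[0.04,0,-0.06],"delta_rot":[0,0,0],"fingers":0}
    - {"linear":[0.04,0,-0.06],"delta_rot":[0,0,0],"fingers":0}
    - {"linear":[0.04,0,-0.06],"delta_rot":[0,0,0],"fingers":0}

```text
time: 13.4
tool_pos: [0.6077, -0.1793, 0.2572]
tool_rot: [-0.001, 0.021, 1.0, 0.0]
contact_force: [-0.3, 0.6, 0.4]
gripper_width: 0.998
```

```bash
python3 - <<'E'
from h import *
s=state();print(s["time"],s["tool_pos"],s["contact_force"],s["gripper_width"])
im=eyes.grab_frame("wrist"); cv2.imwrite("pics/wrist7.png",im[:,:,::-1]);c=cam("wrist",s)
for col in("red","green","yellow"):
    for b in blobs(im,col,(150,0,500,330),30): print(col,b,plane(c,b[0],.112).round(4),plane(c,b[0],.161).round(4))
im=eyes.grab_frame("side"); cv2.imwrite("pics/side7.png",im[:,:,::-1]);c=cam("side")
for col,bx in(("red",(255,120,345,215)),("blue",(245,235,370,320))):
    for b in blobs(im,col,bx): print("side",col,b,plane(c,b[0],.161).round(4))
E
```

```text
13.4 [ 0.60768191 -0.17933393  0.25723114] [-0.29357944  0.58404517  0.36992777] 0.9982374135414195
red ([304.3, 195.8], [297, 189, 15, 14, 164]) [ 0.6196 -0.1917  0.112 ] [ 0.6055 -0.189   0.161 ]
red ([316.7, 231.5], [300, 214, 35, 36, 977]) [ 0.66   -0.1806  0.112 ] [ 0.639  -0.1798  0.161 ]
green ([304.0, 141.0], [297, 134, 15, 15, 187]) [ 0.5638 -0.1889  0.112 ] [ 0.5592 -0.1866  0.161 ]
yellow ([371.7, 169.6], [364, 163, 16, 14, 177]) [ 0.5952 -0.1224  0.112 ] [ 0.5852 -0.1315  0.161 ]
side red ([279.6, 139.7], [273, 133, 15, 15, 172]) [ 0.6416 -0.1838  0.161 ]
side red ([289.6, 157.1], [288, 156, 5, 3, 12]) [ 0.6117 -0.1004  0.161 ]
side red ([338.5, 190.2], [338, 187, 2, 7, 13]) [0.5114 0.0246 0.161 ]
side blue ([277.5, 252.1], [268, 241, 20, 23, 357]) [0.6025 0.2049 0.161 ]
```

View pics/wrist7.png

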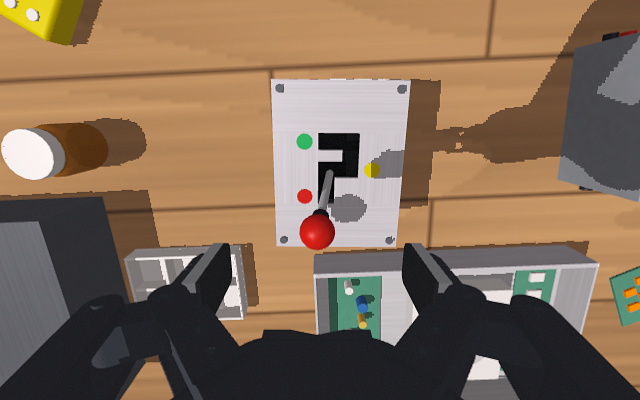

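View pics/side7.png

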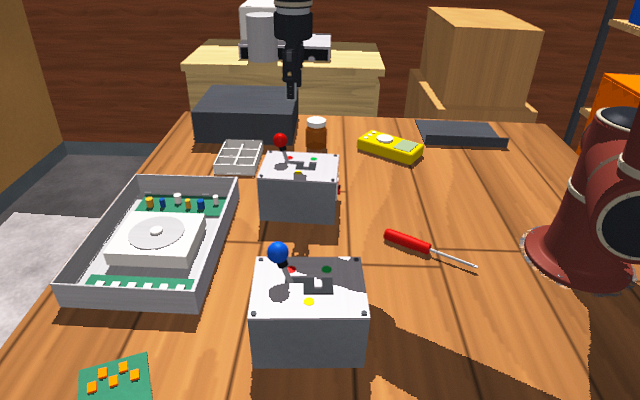

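```bash
python3 -c "
from plant import job_done;print(job_done())"
```

```text
the job is handed in; nothing more can be done
None
```

The red-knob lever is now at the full-on end of its slot, beside the red dot, and I have handed the job in. I took it leg by leg through the zigzag, past the yellow dot, then let go and rose clear. The clock stood at about 13.5 s of the 38 s allowed.

**Red lever:** after release, the wrist and side views put the knob at about (47,-21) mm and (48,-22) mm in the box's axes. Full on is (44,-19), so both are just past it and within the 7 mm play. The last push met about 4 N, so the lever was at or near the end stop, but I did not confirm hard contact with the stop.

**Blue lever:** its knob stayed where it was, to within 0.2 px in the side view.

**Forces:** the readings between moves never went above about 14 N. The arm was touching nothing when I handed in.

**Disagreements:**
- The wrist view and the fixed cameras differed by about 2 mm on the gate centre, with up to about 4 mm between views on a single dot.
- The box's yaw came out between -1.3° and -4.2° depending on which dots I used. I worked with about -2.5° to -3°.
- The first grip sat a little high on the ball, so I lowered it and gripped again. At the first corner I also opened and regripped to let off a sideways force.

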